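# Rehang the lift-off door of a spice cupboard

### The arm

A 6-joint arm with a two-finger parallel gripper is mounted at the origin on a cart in front of the work surface, level with it; the furniture and walls round the work are solid. World frame = base frame: x ahead of the robot, y to its left, z up, the work surface at z = 0. Lengths are in m, angles in rad, forces in N, time in s.
With the tool pointing down it reaches from about 0.275 to 0.825 m from the base axis. Payload 4.9 kg.
Tool frame: the origin (TCP) lies midway between the tips of the shut fingers; the grasp point (between the pads) lies 19 mm behind it (bot.grip_depth is the distance from the TCP to the grasp point, in m); y points along the fingers, x is the direction in which the jaws open and shut, and the axes are right-handed (so a half turn about y gives the same grasp; the last joint's range is limited). The gripper opens to 85 mm and grips with 20 to 120 N. Pads are 22 mm wide; open, the fingers measure 114 mm over their backs; the gripper's body (76 mm by 85 mm) begins 54 mm behind the grasp point. The pads swing forward as they close: fully open they stand 13 mm farther back than shut.
Start: joints at [1.193, 0.326, -0.193, 1.052, 0, 1.437], TCP at [0.133, 0.534, 0.231] pointing down, gripper open.
Joint ranges: [-2.65, 2.65], [-0.97, 1.79], [-1.3, 1.35], [-1.93, 2.1], [-1.47, 1.37], [-3.14, 3.14]. Speed limits (rad/s): [2.57, 2.57, 3.14, 3.14, 3.14, 3.14].

### API

Orientations are given as a unit quaternion [w, x, y, z].
In Python, from cell import bot gives the robot as it stands. Calls block until the motion is done:
- bot.move_pose(position, orientation): joint-space move of the TCP to a pose.
- bot.move_linear(position, speed=0.15, rotation=None, until_force=None): straight line of the TCP; rotation=None keeps the orientation; speed is the mean speed in m/s. With until_force (N) it stops when the force on the tool has changed by that much, and returns True; else False.
- bot.goto_joints(angles): joint-space move.
- bot.set_gripper(opening, grasp_force=None): opening from 0.0 (shut) to 1.0 (fully open); grasp_force is the grip in N (None keeps the last); returns when the fingers have stopped.
- bot.wait(seconds).
- bot.solve_ik(position, orientation): joint angles nearest the present ones, or None.
- bot.camera(name): name is "scene" or "top" or "wrist"; returns the picture (384x512x3 uint8, red, green, blue); there is no depth.
- bot.calibration(name): a dict with "mtx" (3x3 intrinsics, pixels), "extrinsics" (4x4, takes a point from world to camera coordinates); the wrist camera has in their place "hand_eye" (4x4, takes a point from camera to tool coordinates, whose origin is the TCP and whose axes are the tool frame's). Camera axes: x right, y down, z forward; pixel columns grow to the right and rows downward; lengths in m; the calibration is good to about 2 mm. A picture is of the moment at which its call begins: read the wrist's pose just before it. calibration takes no time and is no camera call.
A pose or a line that the arm cannot do raises bot.PlanningError and nothing moves.
- bot.close_job(): hands the job in, once; it reports no verdict.
Trained networks look in the newest picture that a camera, given by its name, has taken for a name from the list of things; names that differ only in an ending like _2 or _b are one class to them, and where a whole thing is asked for, a point or a joint stands for the part that bears it (a point fixed in the world has none). Each returns a list of dicts, best first, with "confidence" (0 to 1); they miss things now and then, are a little off and sometimes report something else, mostly with a low value. They report only what shows in the picture. A call takes as long as a camera call.
- bot.search_frame(camera, thing): "bbox" ([left, top, width, height] in pixels, round what is visible of it).
Readings, each from a call of its own:
- bot.read_clock(): time.
- bot.read_joint_positions(): joint angles.
- bot.read_joint_vel(): joint speeds.
- bot.read_joint_efforts(): joint torques, N m.
- bot.read_position(): TCP position.
- bot.read_tool_rot(): TCP orientation.
- bot.read_ft_force(): force on the tool from outside, world axes, zero at the start.
- bot.read_moment(): the same for the moment, N m.
- bot.read_gripper_width(): opening from 0.0 (shut) to 1.0 (fully open).
Only numpy, scipy, OpenCV 4.12 (cv2) and the standard library are available. Lean on these libraries where they do the work, as an engineer would, in place of code of your own. Each camera call takes 0.05 s, during which the arm holds its last target. There are 200 camera calls.

### The job

The little door of the spice cupboard has been washed and is drying upright in the wooden rack. Lift it out, hang it back on the cupboard by lowering both hinge knuckles over the two upright pins until they rest fully home on their shoulders, then swing the door shut and let go. The hinge strip was never screwed on exactly, so feel for the pins with a light touch: never force, drop or slam the door (stay under 35 N), and leave the jam jar, the mug and the onion where they are.

Things in the scene. Friction and masses are not known exactly. Their poses are not given: they have to be found in the camera images.
- cupboard: Fixed light-wood spice cupboard, door off, 140 deep (x) x 176 wide (y) x 250 high (mm). Origin: centre of its underside on the worktop; x to its back, y to its left, z up. The open front, facing the robot, is its plane x = -70. Its left side carries a steel hinge strip with two upright pins, one above the other, standing in front and to the left of the front left corner.
- seat_low (a point): Fixed to the cupboard, axes the same, at (-83, 98, 47) mm in its frame: nominal centre of the lower pin's flat shoulder (13 across), where the knuckle rests. Pin: steel, 7 across, tip 16 above the shoulder, almost square (0.3 chamfer). The rigid strip in its slotted holes puts both pins off by one and the same unknown shift: up to 3 mm either way in x, 4.5 in y, none in z.
- seat_top (a point): Fixed to the cupboard: the same for the upper pin, at (-83, 98, 187) mm in its frame, 140 above seat_low; same pin, same unknown shift.
- buffer (a point): Fixed to the cupboard: tip of the lower of two small rubber buffers on the front edge of its right side wall, 6 mm proud of the front, at (-76, -79, 35) mm in its frame (the other is 190 higher). They stop the shut door.
- door: Loose door: light-wood frame and thin panel, 170 wide (y), 226 high (z), 14 thick (x; the 32 high top rail too), 0.27-0.44 kg. Origin: middle of its underside; outer face to -x, knuckles on the +y edge. Starts upright in the rack, underside at z = 22 mm, knuckle edge away from the robot, outer face left. Hung: underside at 16; shut: yaw = cupboard's; opened by an angle a: yaw = cupboard's - a.
- knob (a point): On the door: centre of the tip of the steel knob (23 across, 21 proud) on its outer face, at (-28, -69, 113) mm in the door's frame.
- knuckle_low (a point): On the door, axes the same, at (0, 98, 31) mm in its frame: lower end of the lower knuckle's bore. The knuckle is an upright steel tube, 15.6 outside, 9.2 inside, 22 long, open at both ends. Its 2 mm strap lies on the door's outer face, reaching 43 mm in from that edge.
- knuckle_top (a point): On the door: the same for the upper knuckle, at (0, 98, 171) mm in the door's frame.
- free_edge (a point): On the door: inner face at the free edge, half way up, at (7, -85, 113) mm in the door's frame. With the door on the buffers it lies near x = -76 mm in the cupboard's frame.
- rack: Fixed low wooden board rack, 120 (x) x 116 (y) mm; cross rails 22 high and dowels up to 76 high form three slots along its x, 19 wide, at y = -30 (the door), 0 (empty) and +30 (a fixed white side plate, 144 across, its top 165 high). Origin: centre of its underside on the worktop.
- jam_jar: Jam jar, 69 across, 99 high, standing to the right of the cupboard; bystander. Origin: centre of its underside.
- mug: Green and white mug, 78 x 116 x 101 high, standing to the left of the rack; bystander. Origin: centre of its underside.
- onion: Brown onion, about 75 across, at the right front of the worktop; bystander. Origin: centre of its underside.

How it is judged:
On the way, in this order (a step that is already met when the one before it is completed fails the run):
1. the door has been lifted clear of the rack (distance of door from where it was at the start of the episode above 0.06 m), for 0.1 s.
2. both knuckles are down on their pins, resting on the shoulders (horizontal distance between knuckle_low and seat_low below 0.008 m and z of knuckle_low in the frame of seat_low below 0.003 m and horizontal distance between knuckle_top and seat_top below 0.008 m and z of knuckle_top in the frame of seat_top below 0.003 m), for 0.2 s.
At the end, for the whole second after the job is handed in: Both knuckles are on their pins, their lower ends within 3 mm of the shoulder height and within 8 mm of the nominal hinge line, the free edge of the door is within 10 mm of the buffers (its inner face no more than 16 mm in front of the cupboard's front plane), and the door is at rest (all of step 2 and z of knuckle_low in the frame of seat_low above -0.003 m and z of knuckle_top in the frame of seat_top above -0.003 m and x of free_edge in the frame of cupboard above -0.086 m and linear speed of door below 0.01 m/s); the robot touches nothing.
It fails at once if the door is pressed, dropped or slammed against the cupboard or its pins with more than 35 N (contact force between door and cupboard above 35 N).
It fails at once if the jam jar, the mug or the onion is shoved more than 2 cm (distance of any of jam_jar, mug, onion from where it was at the start of the episode above 0.02 m).
It also fails if it takes over 72 s, if anything falls off the work surface, if the arm or the gripper's body presses on something with over 40 N, if the wrist force passes 120 N, or if a joint passes its speed limit or range.

## Working session

There is one attempt and no reset: what is moved stays moved. The work goes in short steps, each a Python script; the robot and the scene stay as the last script left them, time stands still between calls to the robot, and variables do not carry over. Pictures are saved under pics/ and viewed, about 8 in all and at most 12, crops included, and the job is handed in when it is done.

```bash
ls; mkdir -p pics; python3 - <<'E'
from cell import bot
import cv2,numpy as np
a=bot.camera("scene");b=bot.camera("top")
cv2.imwrite("pics/a.png",cv2.cvtColor(np.vstack([a,b]) if 0 else a,cv2.COLOR_RGB2BGR))
cv2.imwrite("pics/b.png",cv2.cvtColor(b,cv2.COLOR_RGB2BGR))
for c in("scene","top"):
  k=bot.calibration(c);print(c,np.round(k["mtx"],1).tolist(),np.round(k["extrinsics"],3).tolist())
  for t in("cupboard","door","rack","knob","jam_jar","mug","onion","seat_top","knuckle_top"):
    try:
      r=bot.search_frame(c,t);print(t,[(np.round(d["bbox"],0).tolist(),round(d["confidence"],2)) for d in r[:2]])
    except Exception as e: print(t,e)
print(bot.read_clock(),bot.read_tool_rot(),np.round(bot.calibration("wrist")["hand_eye"],3).tolist())
E
```

```text
pics
scene [[448.7, 0.0, 253.9], [0.0, 448.7, 188.0], [0.0, 0.0, 1.0]] [[0.796, -0.605, 0.023, -0.506], [-0.277, -0.397, -0.875, 0.21], [0.539, 0.69, -0.484, 1.282], [0.0, 0.0, 0.0, 1.0]]
cupboard [([261.0, 146.0, 88.0, 101.0], 0.82)]
door [([195.0, 144.0, 49.0, 76.0], 0.67)]
rack [([187.0, 173.0, 52.0, 55.0], 0.55)]
knob [([194.0, 141.0, 51.0, 76.0], 0.86), ([335.0, 220.0, 26.0, 35.0], 0.61)]
jam_jar [([196.0, 141.0, 49.0, 76.0], 0.68), ([333.0, 220.0, 24.0, 37.0], 0.58)]
mug [([184.0, 154.0, 11.0, 33.0], 0.52)]
onion [([289.0, 275.0, 30.0, 26.0], 0.76), ([334.0, 221.0, 24.0, 35.0], 0.44)]
seat_top [([265.0, 150.0, 82.0, 101.0], 0.82), ([192.0, 141.0, 52.0, 79.0], 0.22)]
knuckle_top [([194.0, 139.0, 47.0, 82.0], 0.92), ([261.0, 145.0, 87.0, 102.0], 0.63)]
top [[386.3, 0.0, 262.3], [0.0, 386.3, 189.0], [0.0, 0.0, 1.0]] [[-0.011, -1.0, 0.005, -0.118], [-0.974, 0.01, -0.226, 0.563], [0.226, -0.008, -0.974, 1.357], [0.0, 0.0, 0.0, 1.0]]
cupboard [([270.0, 126.0, 66.0, 68.0], 0.78), ([151.0, 191.0, 37.0, 22.0], 0.46)]
door [([227.0, 176.0, 15.0, 65.0], 0.56)]
rack [([214.0, 199.0, 29.0, 35.0], 0.74), ([230.0, 180.0, 12.0, 57.0], 0.31)]
knob [([226.0, 175.0, 15.0, 62.0], 0.63)]
jam_jar [([334.0, 152.0, 14.0, 20.0], 0.69), ([230.0, 179.0, 11.0, 62.0], 0.17)]
mug [([152.0, 188.0, 35.0, 25.0], 0.97), ([229.0, 177.0, 13.0, 62.0], 0.45)]
onion []
seat_top [([274.0, 131.0, 62.0, 65.0], 0.79)]
knuckle_top [([231.0, 176.0, 9.0, 65.0], 0.58)]
1.0 [ 0.55708746 -0.55707889 -0.43550242  0.43549318] [[1.0, -0.001, -0.001, 0.0], [0.001, -0.294, 0.956, -0.142], [-0.001, -0.956, -0.294, 0.075], [0.0, 0.0, 0.0, 1.0]]
```

```bash
python3 - <<'E'
import cv2
a=cv2.imread("pics/a.png");b=cv2.imread("pics/b.png")
cv2.imwrite("pics/a2.png",cv2.resize(a[120:320,170:370],None,fx=3,fy=3,interpolation=cv2.INTER_CUBIC))
cv2.imwrite("pics/b2.png",cv2.resize(b[110:260,140:360],None,fx=3.6,fy=3.6,interpolation=cv2.INTER_CUBIC))
E
```

```text
(no output)
```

View pics/a2.png

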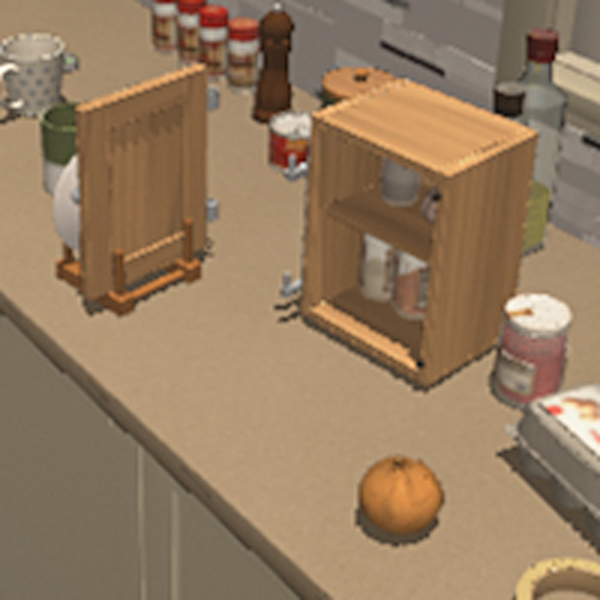

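View pics/b2.png

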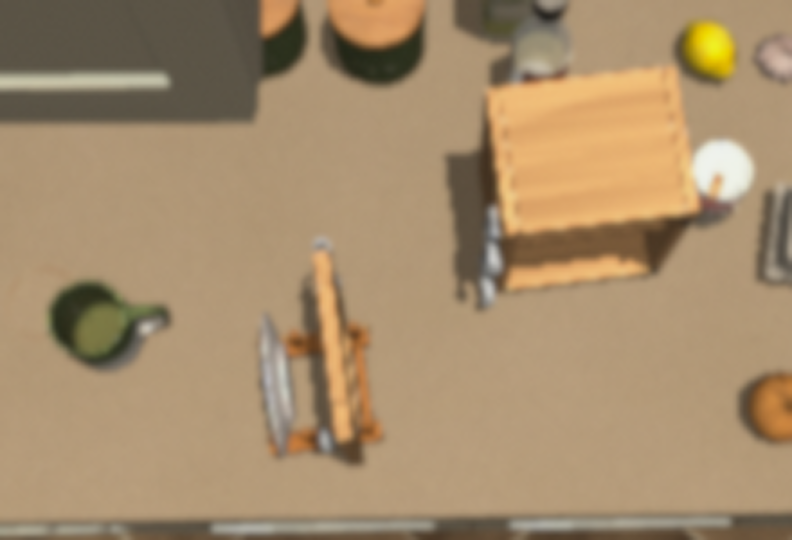

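```bash
cat > h.py <<'E'
from cell import bot
import numpy as np, cv2
from scipy.spatial.transform import Rotation as R
def cam(name,pose=None):
    k=bot.calibration(name)
    if name!="wrist":
        E=np.array(k["extrinsics"])
    else:
        T=np.eye(4);T[:3,3]=pose[0];T[:3,:3]=R.from_quat(np.roll(pose[1],-1)).as_matrix()
        E=np.linalg.inv(T@np.array(k["hand_eye"]))
    return np.array(k["mtx"]),E
def ray(K,E,uv,z):
    d=E[:3,:3].T@np.linalg.inv(K)@[uv[0],uv[1],1]; c=-E[:3,:3].T@E[:3,3]
    return c+d*(z-c[2])/d[2]
def proj(K,E,p):
    q=K@(E[:3,:3]@np.asarray(p)+E[:3,3]); return q[:2]/q[2]
def quat(jaw,tilt=0):
    """tool down, tool x (jaw) at world angle jaw"""
    x=np.array([np.cos(jaw),np.sin(jaw),0]);y=np.array([0,0,-1.]);z=np.cross(x,y)
    return np.roll(R.from_matrix(np.c_[x,y,z]).as_quat(),1)
def shot(name,wh="wrist"):
    p=(np.array(bot.read_position()),np.array(bot.read_tool_rot()))
    im=bot.camera(wh); cv2.imwrite(f"pics/{name}.png",cv2.cvtColor(im,cv2.COLOR_RGB2BGR))
    np.savez(f"pics/{name}.npz",p=p[0],q=p[1]); return im,p
E
python3 - <<'E'
from h import *
K,E=cam("top")
f=lambda u,v,z:ray(K,E,(140+u/3.6,110+v/3.6),z)
for n,a in dict(fl=(510,232,.25),fr=(697,210,.25),bl=(487,92,.25),br=(677,68,.25),dn=(344,440,.248),df=(320,250,.248),kn=(322,243,.215),mug=(95,325,.1)).items(): print(n,np.round(f(*a),3))
print(bot.calibration("wrist")["mtx"])
q=bot.read_tool_rot();print(R.from_quat(np.roll(q,-1)).as_matrix().round(2).tolist())
E
```

```text
fl [ 0.566 -0.185  0.25 ]
fr [ 0.585 -0.353  0.25 ]
bl [ 0.699 -0.167  0.25 ]
br [ 0.721 -0.342  0.25 ]
dn [ 0.382 -0.037  0.248]
df [ 0.552 -0.015  0.248]
kn [ 0.567 -0.014  0.215]
mug [0.516 0.218 0.1  ]
[[266.90394961   0.         255.70153998]
 [  0.         266.90394961 192.30564359]
 [  0.           0.           1.        ]]
[[0.24, 0.0, -0.97], [0.97, 0.0, 0.24], [0.0, -1.0, 0.0]]
```

```bash
python3 - <<'E'
from h import *
r=np.deg2rad
p=np.array(bot.read_position()); bot.move_linear([p[0],p[1],.4])
bot.move_pose([.467,-.026,.37],quat(r(97))); shot("w1")
bot.move_pose([.50,-.16,.35],quat(r(97))); shot("w2")
bot.move_pose([.55,-.17,.34],quat(r(40))); shot("w3")
print(bot.read_clock(),bot.read_joint_positions())
im=[cv2.imread(f"pics/w{i}.png") for i in (1,2,3)]
cv2.imwrite("pics/w1b.png",cv2.resize(im[0],(768,576)))
cv2.imwrite("pics/w23.png",np.vstack([cv2.resize(im[1][80:380],(800,468))[:,:],]))
cv2.imwrite("pics/w3b.png",cv2.resize(im[2],(768,576)))
E
```

```text
6.325 [-4.26960509e-01  3.31125252e-01  9.11315318e-02  1.33035441e+00
  1.67318347e-05  4.43835761e-01]
```

View pics/w1b.png

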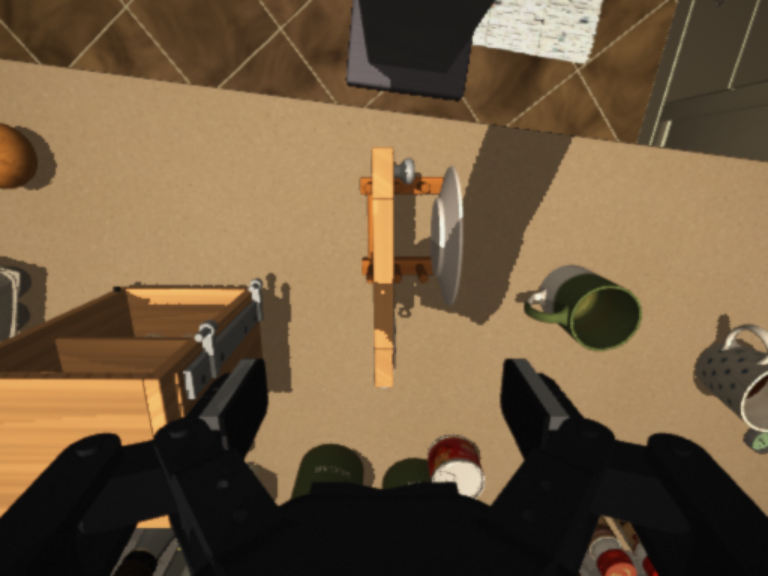

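View pics/w23.png

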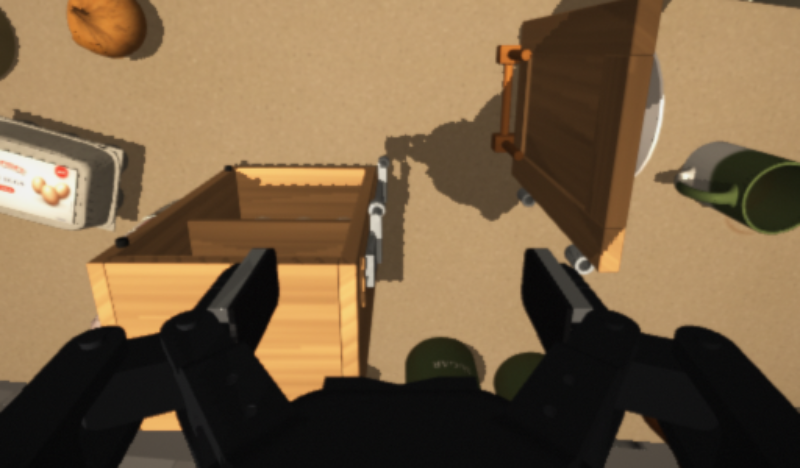

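View pics/w3b.png

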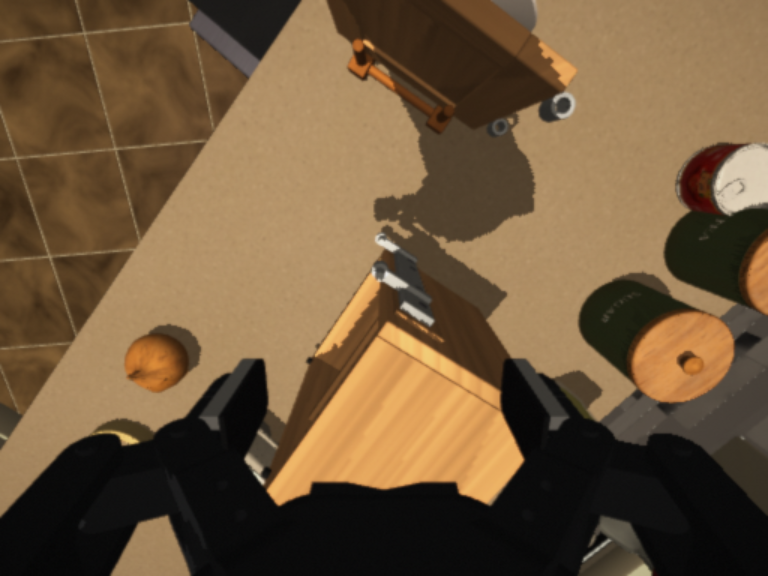

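```bash
python3 - <<'E'
import cv2,numpy as np
t=[]
# (img, x0,y0) crop 50w x 74h at x8 => 400x592?
for n,x0,y0 in (("w1",90,178),("w2",203,160),("w3",225,145)):
    im=cv2.imread(f"pics/{n}.png")[y0:y0+90,x0:x0+88 if n=="w1" else x0+52]
    t.append(cv2.resize(im,None,fx=4 if n=="w1" else 6,fy=4 if n=="w1" else 6,interpolation=cv2.INTER_CUBIC))
h=540
t=[cv2.copyMakeBorder(x,0,h-x.shape[0],0,4,cv2.BORDER_CONSTANT) for x in t]
o=np.hstack(t);print(o.shape,[x.shape for x in t])
cv2.imwrite("pics/z.png",cv2.resize(o,(800,int(540*800/o.shape[1]))) if o.shape[1]>800 else o)
E
```

```text
(540, 988, 3) [(540, 356, 3), (540, 316, 3), (540, 316, 3)]
```

View pics/z.png

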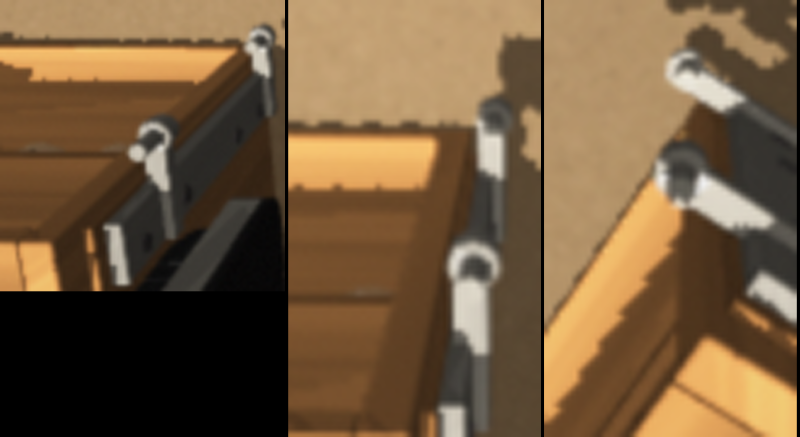

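```bash
python3 - <<'E'
from h import *
C={}
for n in("w1","w2","w3"):
    d=np.load(f"pics/{n}.npz");C[n]=cam("wrist",(d["p"],d["q"]))
f=lambda n,u,v,z:print(n,z,np.round(ray(*C[n],(u,v),z),4))
for n,U,L in(("w1",(138.5,220.6),(170.6,189.7)),("w2",(241.2,214.1),(245.6,183.3)),("w3",(253.6,181),(254.2,158.8))):
    f(n,*U,.187);f(n,*L,.047)
f("w1",132.6,224.9,.203)
print("door");f("w1",255.3,99.3,.248);f("w1",255.8,258,.248)
# knuckle top of door (bore top z=22+193)
f("w3",563/1.5,105/1.5,.215)
print("corners")
f("w2",358/1.5625,80+263/1.56,.25);f("w2",90/1.5625,80+263/1.56,.25)
f("w1",147/1.5,378/1.5,.25)
f("w3",225+(705-544)/4.858,145+333/4.858,.25); 
E
```

```text
w1 0.187 [ 0.5495 -0.1706  0.187 ]
w1 0.047 [ 0.5487 -0.171   0.047 ]
w2 0.187 [ 0.5484 -0.1717  0.187 ]
w2 0.047 [ 0.5471 -0.1714  0.047 ]
w3 0.187 [ 0.5499 -0.1725  0.187 ]
w3 0.047 [ 0.5493 -0.1718  0.047 ]
w1 0.203 [ 0.5486 -0.1713  0.203 ]
door
w1 0.248 [ 0.3832 -0.0359  0.248 ]
w1 0.248 [ 0.5498 -0.015   0.248 ]
w3 0.215 [ 0.5634 -0.014   0.215 ]
corners
w2 0.25 [ 0.5617 -0.1794  0.25  ]
w2 0.25 [ 0.5825 -0.3517  0.25  ]
w1 0.25 [ 0.5623 -0.1888  0.25  ]
w3 0.25 [ 0.5631 -0.1809  0.25  ]
```

```bash
python3 - <<'E'
from h import *
r=np.deg2rad
q=quat(r(7.15-90)); u=np.array([np.cos(r(7.15)),np.sin(r(7.15))])
g=np.r_[np.array([.4665,-.0255])+.008*u,0]
bot.set_gripper(1.0)
bot.move_pose(g+[0,0,.36],q)
bot.move_linear(g+[0,0,.28],speed=.15)
print(bot.move_linear(g+[0,0,.221],speed=.06,until_force=6), bot.read_position())
bot.set_gripper(0.0,70); print(bot.read_gripper_width(),bot.read_ft_force())
p=np.array(bot.read_position())
bot.move_linear(p+[0,0,.03],speed=.05); print(bot.read_ft_force(),bot.read_moment())
bot.move_linear(p+[0,0,.085],speed=.1); print(bot.read_gripper_width(),bot.read_position(),bot.read_joint_positions(),bot.read_clock())
shot("w4")
E
```

```text
False [ 0.47475992 -0.02457084  0.22137557]
0.15118855826567218 [-0.23106338 -0.66478478  2.47655786]
[-0.52062594  0.82501957 -3.28008166] [-0.04948105 -0.03279178 -0.0379906 ]
0.1519175787594576 [ 0.47445331 -0.02452235  0.30561219] [-2.07193380e-01  1.45216967e-01 -2.38083330e-01  1.18844536e+00
  1.27779526e-05  2.80963342e+00] 12.5
```

```bash
python3 - <<'E'
from h import *
bot.move_linear([.4597,-.1327,.3056],speed=.12); bot.wait(.3); im,p=shot("w5")
K,E=cam("wrist",p);print(p)
P=proj(K,E,[.549,-.1215,.022+.085+.193]);Q=proj(K,E,[.549,-.1715,.187]);print(P,Q)
x0,y0=[int(v) for v in (P+Q)/2-[50,40]];y0=max(y0,0);x0=max(x0,0);print(x0,y0)
cv2.imwrite("pics/w5z.png",cv2.resize(cv2.imread("pics/w5.png")[y0:y0+75,x0:x0+100],None,fx=8,fy=8,interpolation=cv2.INTER_CUBIC))
E
```

```text
(array([ 0.45978314, -0.13226161,  0.30565442]), array([ 0.53042494, -0.53038461,  0.4676044 , -0.46764054]))
[256.90835821  80.13786877] [309.88412969 100.82367932]
233 50
```

View pics/w5z.png

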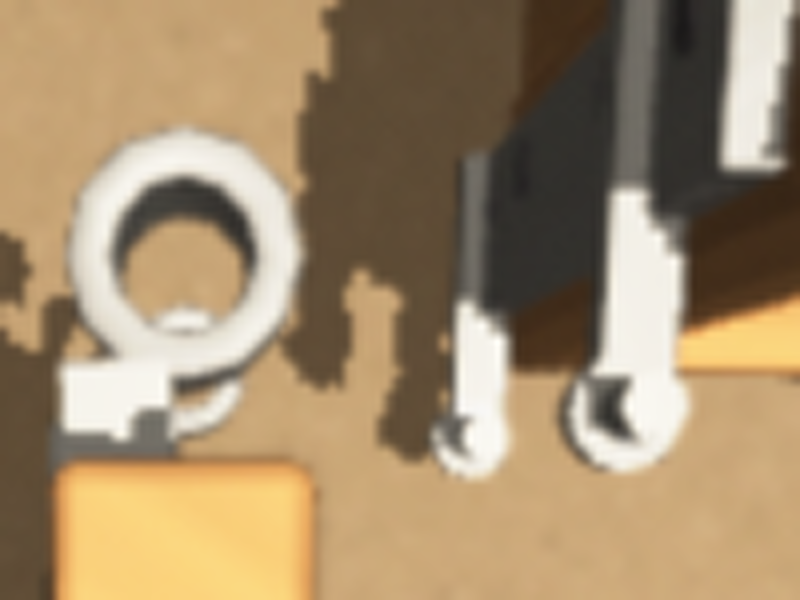

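```bash
python3 - <<'E'
from h import *
d=np.load("pics/w5.npz");K,E=cam("wrist",(d["p"],d["q"]))
g=lambda u,v:(233+u/8,50+v/8)
z0=.022+.0842
k=ray(K,E,g(185,254),z0+.193);print("knuckle",k, "nom",d["p"][:2]+.09*np.array([.9922,.1245]))
print("pinU",ray(K,E,g(627,414),.187),"pinL",ray(K,E,g(472,442),.047))
a=np.linspace(0,2*np.pi,60)
for z,rr in((z0+.053,.0078),(z0+.053,.0046),(z0+.031,.0078),(z0+.171,.0046),(z0+.193,.0046),(z0+.193,.0078)):
    q=np.array([proj(K,E,[k[0]+rr*np.cos(t),k[1]+rr*np.sin(t),z]) for t in a]);q=(q-[233,50])*8
    print(round(z,3),rr,q.min(0).round(),q.max(0).round())
for z in(.187,.203):print(((proj(K,E,[.549,-.1715,z])-[233,50])*8).round())
E
```

```text
knuckle [ 0.54826622 -0.12118961  0.2992    ] nom [ 0.54908114 -0.12105661]
pinU [ 0.54837203 -0.17301761  0.187     ] pinL [ 0.5480148  -0.17353983  0.047     ]
0.159 0.0078 [121. 303.] [243. 433.]
0.159 0.0046 [146. 330.] [218. 407.]
0.137 0.0078 [125. 316.] [239. 437.]
0.277 0.0046 [122. 218.] [246. 351.]
0.299 0.0046 [114. 176.] [256. 330.]
0.299 0.0078 [ 64. 122.] [306. 382.]
[615. 407.]
[644. 401.]
```

```bash
python3 - <<'E'
from h import *
bot.move_linear([.4597,-.1327-.0515+.024,.3056],speed=.1)
bot.move_linear([.4597,-.1327-.0515+.024,.2174],speed=.1,until_force=5); bot.wait(.3); im,p=shot("w6")
K,E=cam("wrist",p);print(p,bot.read_ft_force(),bot.read_clock())
x0,y0=225,30
for z in (.187,.203,.047): print("pin",z,(proj(K,E,[.5485,-.1725,z])-[x0,y0])*8)
k=p[0][:2]+.0895*np.array([.9922,.1245])
for z in (.189,.211,.049,.071): print("kn",z,(proj(K,E,[*k,z])-[x0,y0])*8)
cv2.imwrite("pics/w6z.png",cv2.resize(cv2.imread("pics/w6.png")[y0:y0+75,x0:x0+100],None,fx=8,fy=8,interpolation=cv2.INTER_CUBIC))
E
```

```text
(array([ 0.45988365, -0.16033031,  0.21775099]), array([ 0.53024337, -0.53014016,  0.46762412, -0.46810369])) [ 0.08099599 -0.89147203 -3.15704252] 15.7667
pin 0.187 [551.30183536 486.47976292]
pin 0.203 [583.60982692 469.64116811]
pin 0.047 [411.21944719 559.48927112]
kn 0.189 [246.50895919 440.74394791]
kn 0.211 [247.21372425 409.17674682]
kn 0.049 [244.396392   535.36815152]
kn 0.071 [244.59056136 526.67109249]
```

View pics/w6z.png

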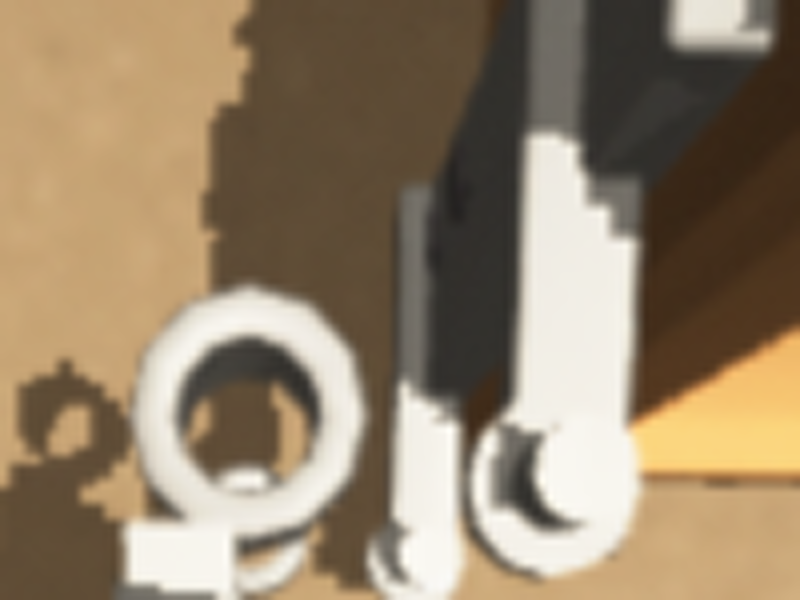

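```bash
python3 - <<'E'
from h import *
d=np.load("pics/w6.npz");K,E=cam("wrist",(d["p"],d["q"]))
f=lambda u,v,z:ray(K,E,(225+u/8,30+v/8),z)[:2]
k=f(250,412,.2113);print("k",k,k-d["p"][:2]);t=f(585,475,.203);s=f(556,489,.187);print(t,s,t-k,s-k)
E
```

```text
k [ 0.5485104  -0.14938975] [0.08862676 0.01094055]
[ 0.54817222 -0.17265291] [ 0.54836713 -0.17288313] [-0.00033819 -0.02326316] [-0.00014328 -0.02349337]
```

```bash
cat > ins.py <<'E'
from h import *
import sys
def attempt(x,y):
    bot.move_linear([x,y,.2345],speed=.05); bot.wait(.15)
    f0=np.array(bot.read_ft_force())
    bot.move_linear([x,y,.2265],speed=.02,until_force=3.5)
    z=bot.read_position()[2];f=np.array(bot.read_ft_force())-f0
    print(round(x,4),round(y,4),"z",round(z,4),f.round(1),np.round(bot.read_moment(),2),round(bot.read_clock(),1),flush=True)
    return z<.2275
E
python3 - <<'E'
from ins import *
p=np.array(bot.read_position());x,y=.45968,-.18373
bot.move_linear([p[0],p[1],.245],speed=.1)
bot.move_linear([x,y,.245],speed=.1)
print(attempt(x,y))
E
```

```text
0.4597 -0.1837 z 0.2264 [ 0.2 -1.4  0.1] [0.   0.01 0.  ] 17.6
True
```

```bash
python3 - <<'E'
from ins import *
x,y=.45968,-.18373
f0=np.array(bot.read_ft_force())
for z in (.221,.217,.2125):
    s=bot.move_linear([x,y,z],speed=.015,until_force=4)
    print(s,np.round(bot.read_position(),4),(np.array(bot.read_ft_force())-f0).round(2),np.round(bot.read_moment(),2),round(bot.read_clock(),1))
    if s:break
E
```

```text
False [ 0.4596 -0.1837  0.2209] [-0.73  0.37 -0.87] [-0.02 -0.01  0.02] 18.1
False [ 0.4596 -0.1837  0.2169] [-0.29  2.15  0.31] [-0.06 -0.01 -0.02] 18.6
True [ 0.4597 -0.1839  0.2145] [-2.05  0.22  7.37] [ 0.01 -0.22 -0.02] 18.8
```

```bash
python3 - <<'E'
from h import *
bot.set_gripper(0.5); print(bot.read_gripper_width(),bot.read_ft_force())
p=np.array(bot.read_position()); bot.move_linear(p+[0,0,.05],speed=.1)
p=np.array(bot.read_position()); bot.move_linear(p+[-.0,.06,.03],speed=.2);bot.wait(.3)
im,p=shot("w7");K,E=cam("wrist",p)
k=[.5483,-.1728]
x0,y0=[int(v) for v in proj(K,E,[*k,.19])-[60,40]];x0=max(x0,0);y0=max(y0,0);print(x0,y0,bot.read_clock(),p[0])
for z in(.187,.209,.203,.047,.069):print(z,((proj(K,E,[*k,z])-[x0,y0])*6).round())
cv2.imwrite("pics/w7z.png",cv2.resize(cv2.imread("pics/w7.png")[y0:y0+100,x0:x0+130],None,fx=6,fy=6,interpolation=cv2.INTER_CUBIC))
E
```

```text
0.49994204430339423 [0.38948704 0.39259998 0.54241847]
265 59 20.7083 [ 0.45817561 -0.12378853  0.29222964]
0.187 [355. 246.]
0.209 [396. 241.]
0.203 [384. 242.]
0.047 [206. 268.]
0.069 [222. 266.]
```

View pics/w7z.png

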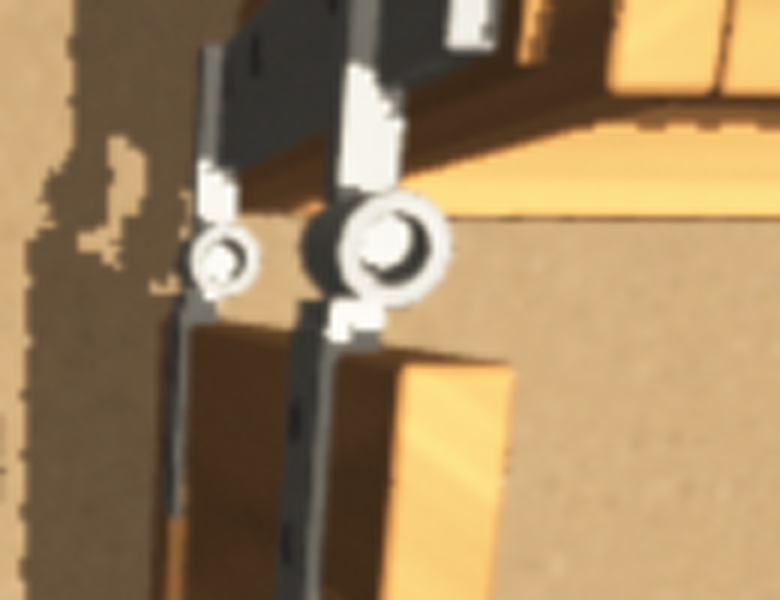

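```bash
python3 - <<'E'
from h import *
r=np.deg2rad; H=np.array([.5483,-.1728]); rad=.145
def pose(th,off,z=.207):
    t=r(th);n=np.array([np.cos(t-np.pi/2),np.sin(t-np.pi/2)])
    return np.r_[H+rad*np.array([np.cos(t),np.sin(t)])+off*n,z],quat(r(th-270))
bot.set_gripper(0.0,20)
P,q=pose(187,.045,.30);bot.move_pose(P,q)
P,q=pose(187,.045);bot.move_linear(P,.15)
s=bot.move_linear(pose(187,.012)[0],.03,until_force=1.5)
p=np.array(bot.read_position());off=(p-pose(187,0)[0])[:2]@np.array([np.cos(r(97)),np.sin(r(97))]);print(s,"off",off,bot.read_ft_force(),bot.read_clock())
off=min(max(off,.018),.027)
for th in range(193,270,6):
    P,q=pose(th,off);h=bot.move_linear(P,.07,rotation=q,until_force=8)
    print(th,h,np.round(bot.read_ft_force(),1),round(bot.read_clock(),1))
    if h:break
shot("s1","scene")
E
```

```text
False off 0.012163334193152738 [ 0.69205929  0.19008105 -0.68043699] 23.575
193 False [0.  0.3 0.2] 23.9
199 False [-0.2  0.  -0.5] 24.2
205 False [ 0.5 -0.1  0.1] 24.6
211 False [-1.6 -0.3 -0.2] 25.0
217 False [-0.3  0.1 -0. ] 25.3
223 False [-0.1  0.3  0.1] 25.7
229 False [-0.6 -0.2 -0.6] 26.1
235 False [ 0.6 -0.2 -0.3] 26.4
241 False [-0.5  0.   0.1] 26.8
247 False [-0.8  0.1 -0.1] 27.2
253 False [-0.4 -0.6 -0. ] 27.5
259 False [-0.4  1.3  0.1] 27.9
265 False [-0.4  0.8  0.5] 28.3
```

```bash
python3 - <<'E'
from h import *
r=np.deg2rad; H=np.array([.5483,-.1728]); rad=.145
def pose(th,off,z=.207):
    t=r(th);n=np.array([np.cos(t-np.pi/2),np.sin(t-np.pi/2)])
    return np.r_[H+rad*np.array([np.cos(t),np.sin(t)])+off*n,z],quat(r(th-270))
off=.018
for th in (268,271,274):
    P,q=pose(th,off);h=bot.move_linear(P,.03,rotation=q,until_force=4)
    print(th,h,np.round(bot.read_ft_force(),1))
    if h:break
if not h:
    P,q=pose(277,off-.012);P2,_=pose(277,off+.004)
    h=bot.move_linear(P,.015,until_force=4)
n=np.array([np.cos(r(187)),np.sin(r(187))])
p=np.array(bot.read_position());print(h,p,"n-dist",(p[:2]-H)@n,"rad",(p[:2]-H)@np.array([np.cos(r(277)),np.sin(r(277))]),bot.read_ft_force(),bot.read_clock())
shot("s1","scene");cv2.imwrite("pics/s1z.png",cv2.resize(cv2.imread("pics/s1.png")[120:270,230:380],None,fx=4,fy=4,interpolation=cv2.INTER_CUBIC))
E
```

```text
268 False [-0.3  0.1 -0.9]
271 False [-0.5  0.3  0.3]
274 False [ 0.5 -0.8  0.4]
True [ 0.54424978 -0.31818489  0.20631975] n-dist 0.0217379864238687 rad 0.14380761164538033 [ 0.03804369 -0.35471256 -0.63350009] 30.1
```

View pics/s1z.png

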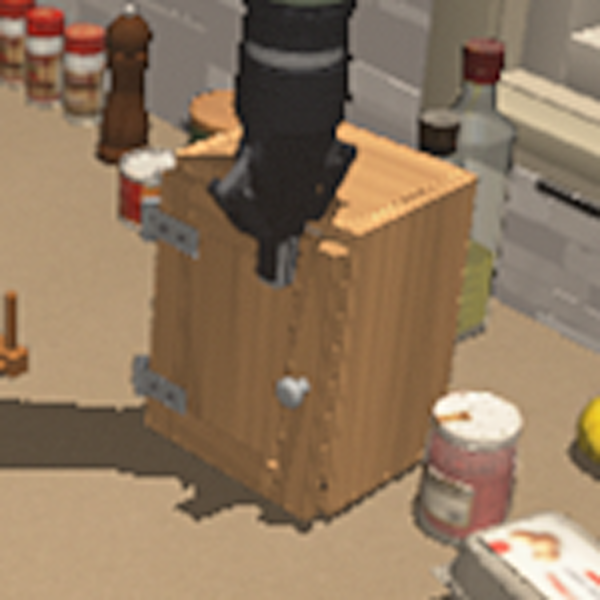

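```bash
python3 - <<'E'
from h import *
r=np.deg2rad;n=np.r_[np.cos(r(187)),np.sin(r(187)),0];H=np.array([.5483,-.1728,0])
for i in range(3):
    p=np.array(bot.read_position());f0=np.array(bot.read_ft_force())
    h=bot.move_linear(p-.012*n,.012,until_force=5)
    p=np.array(bot.read_position());print(h,"n",round((p-H)@n,4),(np.array(bot.read_ft_force())-f0).round(1),round(bot.read_clock(),1))
    if h:
        bot.wait(.2);print((np.array(bot.read_ft_force())-f0)@n,(np.array(bot.read_position())-H)@n)
        break
shot("s2","scene")
E
```

```text
True n 0.0219 [ 0.4  0.1 -0.9] 30.5
0.5908292180620149 0.022200708762574003
```

```bash
python3 - <<'E'
from h import *
r=np.deg2rad;n=np.r_[np.cos(r(187)),np.sin(r(187)),0]
p=np.array(bot.read_position());bot.move_linear(p+.01*n,.02);bot.move_linear(p+.06*n,.1);bot.move_linear(p+.06*n+[0,.0,.15],.15)
bot.move_linear(p+.06*n+[-.08,.12,.18],.2)
bot.wait(.5);shot("s3","scene");shot("w8");shot("t3","top");print(bot.read_clock())
a=cv2.resize(cv2.imread("pics/s3.png")[130:260,250:370],None,fx=3.3,fy=3.3,interpolation=cv2.INTER_CUBIC)
b=cv2.resize(cv2.imread("pics/w8.png")[:,:],(572,429));
cv2.imwrite("pics/f.png",np.hstack([cv2.resize(a,(396,429)),b[:,86:486]]))
E
```

```text
34.7667
```

View pics/f.png

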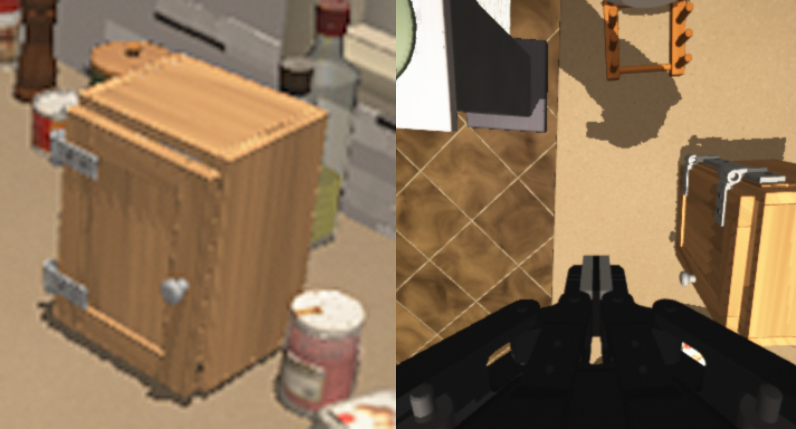

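```bash
python3 - <<'E'
from h import *
K,E=cam("scene");a=np.deg2rad(7)
d=np.load("pics/w8.npz");Kw,Ew=cam("wrist",(d["p"],d["q"]))
print("obs scene knob ~",(250+175/3.3,130+290/3.3),"wrist",((687-396+86)*512/572,278*512/572))
for op in (0,3,6):
    b=a-np.deg2rad(op);M=np.array([[np.cos(b),-np.sin(b)],[np.sin(b),np.cos(b)]])
    p=[*(np.array([.5483,-.1728])+M@[-.028,-.167]),.129]
    q=[*(np.array([.5483,-.1728])+M@[-.020,-.167]),.129]
    print(op,proj(K,E,p),proj(K,E,q),proj(Kw,Ew,p),proj(Kw,Ew,q))
E
```

```text
obs scene knob ~ (303.030303030303, 217.87878787878788) wrist (337.45454545454544, 248.83916083916083)
0 [300.98944003 217.28979707] [302.8150431 216.2708599] [333.07071363 249.63722002] [337.90641573 249.41939931]
3 [298.53317325 218.16645369] [300.48414368 217.20105578] [327.83989317 248.96419763] [332.6626854  248.97141329]
6 [295.96229197 218.97136841] [298.03297692 218.06341301] [322.66790931 248.04352253] [327.46887852 248.276411  ]
```

```bash
python3 -c "
from cell import bot
bot.close_job();print(bot.read_clock())"
```

```text
the job is handed in; nothing more can be done
the job is handed in; nothing more can be done
```

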